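Put the dibber and the grafting knife back into the fitted tool case

ROBOT

A 6-joint arm with a two-finger parallel gripper is mounted at the origin on the work surface. World frame = base frame: x ahead of the robot, y to its left, z up, the work surface at z = 0. Lengths are in mm, angles in rad, forces in N, time in s.
With the tool pointing down it reaches from about 350 to 875 mm from the base axis. Payload 4.2 kg.
Tool frame: the origin (TCP) lies midway between the tips of the shut fingers; the grasp point (between the pads) lies 19 mm behind it; z points along the fingers, y is the line along which they close (so a half turn about z gives the same grasp; the last joint's range is limited). The gripper opens to 85 mm and grips with 20 to 120 N. Pads are 22 mm wide; open, the fingers measure 114 mm over their backs; the gripper's body (76 mm by 85 mm) begins 54 mm behind the grasp point. The pads swing forward as they close: fully open they stand 13 mm farther back than shut.
Start: joints at [1.45, 0.385, 0.008, 0, -1.194, -0.259], TCP at [231.676, 580.453, 204.312] pointing down, gripper open.
Joint ranges: [-3.14, 3.14], [-1.21, 2.06], [-1.07, 1.41], [-3.16, 2.05], [-2.99, -0.16], [-3.1, 3.1]. Speed limits (rad/s): [2.79, 2.79, 3.14, 3.14, 3.14, 3.14].

INTERFACE

Orientations are given as a unit quaternion [x, y, z, w].
In Python, from bench import read_state, get_image, job_done gives the robot as it stands.
- The arm moves only by the shell command python3 -m jog 'ROWS'. ROWS is JSON, a list of rows, each a list of 3 entries, a list of its own where there are three numbers: the shift along the world's x, y, z scaled (see below), then the turn, a rotation vector about the world's x, y, z scaled (see below), then the gripper's target within -1 to 1 (shut at 1, half-way at 0, fully open at -1). In form: [[[x, y, z], [wx, wy, wz], claw], ...]. A call has 1 to 20 rows; each row is the pose to reach, as a shift and turn from the pose commanded when the call began; what a row does not reach only later rows make up. The controller multiplies each number of a shift by 10 cm and each number of a turn by 120 degrees. A row lasts 1/10 s, in which the tool goes at most 50 mm and 8.59 degrees, less where a joint would pass 70% of its speed; a pose out of reach is approached as far as the arm can. A call with a number of a shift or a turn outside -1 to 1 is refused whole. A call with a gripper value outside its range is refused whole. The fingers move at their own pace and stop on an object; the grip force is fixed at half the most. Time passes only in rows, so rows that repeat a pose let the fingers close. It gives the time, the measured TCP pose, the force, the opening and the grip force at its end, in the units of the state.
- read_state(): the state, without advancing time (a new reading comes with each control period).
- get_image(name): name is "scene" or "top"; returns a dict with "frame" (384x512x3 uint8, red, green, blue), "range_z" (384x512 float32, mm along the optical axis (not along the pixel's ray), 0 where there is no reading), "fx", "fy", "cx", "cy" (pixels), "R" (3x3) and "t" (3): a world point X has camera coordinates R X + t. Camera axes: x right, y down, z forward; pixel columns grow to the right and rows downward; lengths in mm; the calibration is good to about 2 mm. A picture is of the moment at which its call begins.
- job_done(): hands the job in; it is judged then, once.
The state is a dict: "clock": time; "joints": joint angles; "joint_vel": joint speeds; "joint_efforts": joint torques, N m; "position": TCP position; "ee_rot": TCP orientation; "contact_force": force on the tool from outside, world axes, zero at the start; "wrist_torque": the same for the moment, N m; "gripper_width": finger opening in mm; "grasp_force": force on a finger pad.
Only numpy, scipy, OpenCV 4.12 (cv2) and the standard library are available. Lean on these libraries where they do the work, as an engineer would, in place of code of your own. Each camera call takes 0.05 s, during which the arm holds its last target. There are 200 camera calls.

TASK

Put the black dibber and the folded grafting knife back into their own fitted pockets in the open green tool case, each lying the way its pocket is cut, and press them down past the rubber grips until both ends of each tool sit fully home on the pocket floor. Press firmly but do not force anything, let go, and leave the rest of the bench as it is.

Things in the scene. Friction and masses are not known exactly. Their poses are not given: they have to be found in the camera images.
- case: Open green tool case, fixed to the bench; base half 210 (x) by 310 (y) by 44 mm high, filled with a rigid grey insert whose flat top is 42.5 mm above the bench (shell rim 1.5 mm higher). Origin: under the base half's centre; x to the hinge, y along the case, z up. Three yellow-floored pockets lie along y: dibber's at x = +55, tweezers' (occupied) at 0, knife's at -55 mm. Handle out to x = -136.
- lid_mid (a point): Centre of the underside of the case's lid half, which lies open flat on the bench beyond the hinge: 210 (x) by 310 (y) by 30 mm high, empty, fixed. Axes as case.
- tin_top (a point): Top centre of a round tin, 52 mm across, fixed in the insert beyond the knife's pocket; it stands 6 mm above the insert.
- dibber_pocket_back (a point): On the insert's top surface, over the dibber pocket's back pair of nubs, where dibber_back belongs; axes as case. Sharp-edged pocket cut to the dibber's outline with 1.75 mm to spare on either side, 2 mm at either end; handle end to case -y, tip to case +y. 15.5 mm deep: the dibber stands 2.5 mm above the insert when home.
- dibber_pocket_front (a point): The same over the front pair of nubs, 75 mm along case +y, where dibber_front belongs. Each pair is two sprung rubber nubs in the side walls that stand in the tool's way: a tool laid in rests on them level, its top about 9.5 mm above the insert (both pockets). Pressing on top over a pair takes up to about 16 N for the first end, less for the second; then they grip its sides.
- knife_pocket_back (a point): On the insert's top surface, over the knife pocket's back pair of nubs, where knife_back belongs; axes as case. Pocket 25.5 mm wide and 104 mm long for the handle, then 13 mm wide for the bark lifter, which points to case +y. 13.5 mm deep: the knife stands 2.5 mm above the insert when home.
- knife_pocket_front (a point): The same over the knife pocket's front pair of nubs, 68 mm along case +y, where knife_front belongs. In either pocket, while one end of a tool is pressed down the other stays up, and the first may rise a millimetre again: press both, again if need be.
- dibber_grip (a point): Black plastic dibber, loose, lying on the bench, 180 mm long, about 70 g. This point: in its handle, half-way up (9 mm), 8 mm behind its balance point: grip here. x to the tip, z up. Handle 70 long, 24 wide (y), 18 mm high, from 57 mm behind this point to 13 ahead; then a round shank, 18 mm thick, to 58 ahead, tapering to a blunt tip 123 mm ahead; three white rings.
- dibber_back (a point): Back press point: on top of the dibber's handle, 37 mm behind dibber_grip, 18 mm above its underside.
- dibber_front (a point): Front press point: on top of the dibber's round shank, 38 mm ahead of dibber_grip, 18 mm above its underside.
- knife_grip (a point): Folded grafting knife, loose, lying flat on the bench, about 90 g: a block 100 long (x), 22 wide (y), 16 mm high, dark wood with brass ends, and a narrow brass bark lifter (9 mm wide, 5 thick, at mid height) sticking out 20 mm from its front (+x) end. This point: the block's centre, 8 mm up: grip here. x to the bark lifter, z up.
- knife_back (a point): Back press point: on top of the knife, 34 mm behind its centre, 16 mm above its underside.
- knife_front (a point): Front press point: on top of the knife, 34 mm ahead of its centre, 16 mm above its underside.
- dibber: The whole dibber (see dibber_grip). Origin on its underside, 33 mm ahead of dibber_grip; same axes.
- knife: The whole knife (see knife_grip). Origin on its underside, below knife_grip; same axes.
- pot: Bystander: speckled ceramic pot, 120 mm across, 85 mm high. Origin under its centre.
- funnel: Bystander: aluminium funnel standing upside down, 100 mm across, 105 mm high. Origin under its centre.
- mister: Bystander: green mister bottle, 64 mm across, 170 mm high. Origin under its centre.
- brush: Bystander: brush lying on the bench. Origin under its middle.
- saucer: Bystander: blue saucer, 110 mm across, 18 mm high. Origin under its centre.
- tweezers_mid (a point): Bystander: steel tweezers, 160 mm long, lying in the case's middle pocket and standing 2.5 mm above the insert. Its centre.
Mind the look-alikes: they are no part of the job. Leave any blue, orange or turquoise look-alike of the knife alone.

How it is judged (in metres and radians):
At the end, for the whole second after the job is handed in: Both tools lie in their own pockets, the right way round, each press point within 5 mm (horizontally) of its pocket point and its top less than 4.3 mm above the insert (2.5 mm when fully home) at both ends; both released and at rest (z of dibber_back in the frame of dibber_pocket_back below 0.0043 m and horizontal distance between dibber_back and dibber_pocket_back below 0.005 m and z of dibber_front in the frame of dibber_pocket_front below 0.0043 m and horizontal distance between dibber_front and dibber_pocket_front below 0.005 m and z of knife_back in the frame of knife_pocket_back below 0.0043 m and horizontal distance between knife_back and knife_pocket_back below 0.005 m and z of knife_front in the frame of knife_pocket_front below 0.0043 m and horizontal distance between knife_front and knife_pocket_front below 0.005 m and linear speed of each of dibber, knife below 0.02 m/s and contact force between each of dibber, knife and the fingers below 0.1 N); the robot touches nothing.
It fails at once if the pot, funnel, mister, brush or saucer is shifted by more than 30 mm (distance of any of pot, funnel, mister, brush, saucer from where it was at the start of the episode above 0.03 m).
It fails at once if the tweezers are shifted by more than 20 mm (distance of tweezers_mid from where it was at the start of the episode above 0.02 m).
It fails at once if the dibber is forced into the case (more than 100 N between them) (contact force between dibber and case above 100 N).
It fails at once if the knife is forced into the case (more than 100 N between them) (contact force between knife and case above 100 N).
It also fails if it takes over 72 s, if anything falls off the work surface, if the arm or the gripper's body presses on something with over 40 N, if the wrist force passes 120 N, or if a joint passes its speed limit or range.

## Working session

There is one attempt and no reset: what is moved stays moved. The work goes in short steps, Python scripts to look and compute and a shell command to move; the robot and the scene stay as the last step left them, time stands still between calls to the robot, and variables do not carry over. Pictures are saved under pics/ and viewed, at most 10 in all, crops included, and the job is handed in when it is done.

```bash
mkdir -p pics; ls; python3 - <<'E'
from bench import *
import cv2,numpy as np
s=read_state();print(s)
for n in("scene","top"):
    d=get_image(n);cv2.imwrite(f"pics/{n}0.png",cv2.resize(d["frame"][:,:,::-1],(768,576)))
    np.savez(f"{n}0.npz",**d);print(n,d["fx"],d["cx"],d["cy"],d["R"].tolist(),d["t"])
E
```

```text
pics
{'clock': 0.0, 'joints': array([ 1.44961069e+00,  3.85561647e-01,  6.60592173e-03, -5.10570929e-04,
       -1.19396940e+00, -2.58612265e-01]), 'joint_vel': array([-9.08094170e-04,  1.98914794e-03, -1.16396201e-03,  1.14403515e-03,
       -8.70809983e-04,  3.35816241e-05]), 'joint_efforts': array([-1.68535394e-04, -3.92291451e+01,  1.88410914e+01,  4.18622777e+00,
       -4.56587411e-03, -3.45821611e-06]), 'position': array([231.44371394, 579.87363085, 203.20905348]), 'ee_rot': array([ 9.82004947e-01, -1.88852047e-01, -1.63632840e-04,  1.07817993e-03]), 'contact_force': array([-0.98952793, -0.39989633, -0.92137948]), 'wrist_torque': array([-0.02970319, -0.0016537 , -0.04366173]), 'grasp_force': 0.0, 'gripper_width': 85.599516791773}
scene 363.07888010679403 255.22803260013902 193.62519754548077 [[0.3572600096061553, 0.934004819903837, -0.0005309732676420007], [0.687104248374528, -0.2632046908373126, -0.677208271203852], [-0.632655544037895, 0.24157459948768586, -0.7357911901351356]] [-170.26629395 -308.76307309 1630.37457496]
top 368.11907041574443 257.79405544816797 194.46204208249034 [[-0.02305736286412792, -0.9993311942613882, -0.02838172288391527], [-0.9858687966457302, 0.027440154587284184, -0.16525662987161985], [0.16592490415260613, 0.024170272905645322, -0.9858421395383823]] [  27.84227725  513.15037794 1361.58984668]
```

View pics/top0.png

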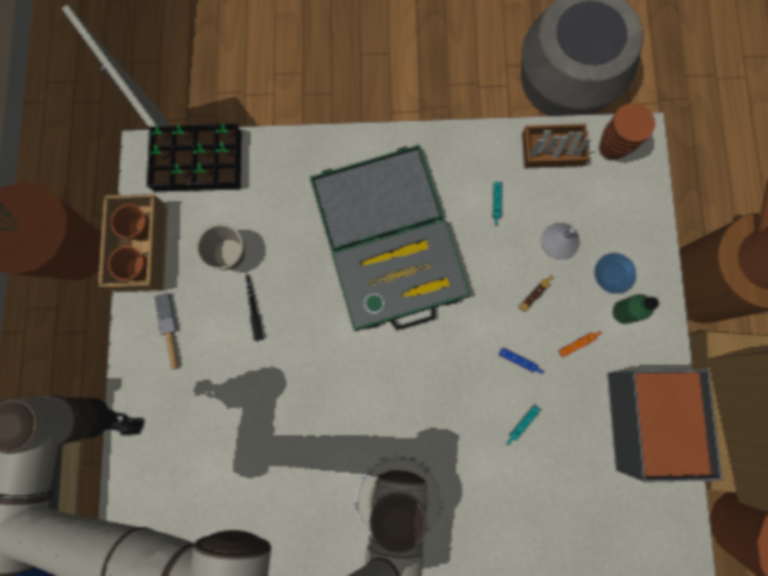

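View pics/scene0.png

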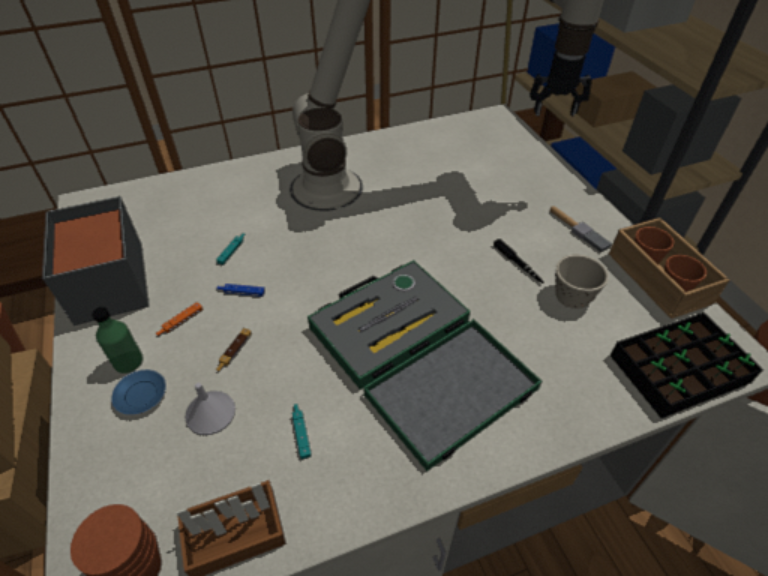

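The top view shows the dibber at (255,308), with its handle at the bottom and tip up. The knife is at (536,293) with its lifter at upper right. The base half of the case is at (400,275), with its pocket tips to the left (case +y) and the hinge up. Next I measure these in both views.

```bash
cat > h.py <<'E'
import numpy as np,cv2
from bench import *
def cast(d,uv,z):
    uv=np.asarray(uv,float).reshape(-1,2)
    r=np.c_[(uv[:,0]-d["cx"])/d["fx"],(uv[:,1]-d["cy"])/d["fy"],np.ones(len(uv))]@d["R"]
    C=-d["R"].T@d["t"]; return C+r*((z-C[2])/r[:,2])[:,None]
def proj(d,X):
    c=np.atleast_2d(X)@d["R"].T+d["t"]
    return np.c_[c[:,0]/c[:,2]*d["fx"]+d["cx"],c[:,1]/c[:,2]*d["fy"]+d["cy"]]
def near(d,XY,rad,z):   # bool mask of pixels whose plane point is within rad of XY
    v,u=np.mgrid[:384,:512]; P=cast(d,np.c_[u.ravel(),v.ravel()],z)
    return (np.hypot(P[:,0]-XY[0],P[:,1]-XY[1])<rad).reshape(384,512)
def comp(m):  # largest component
    n,l,s,c=cv2.connectedComponentsWithStats(m.astype(np.uint8),connectivity=8)
    return l==1+np.argmax(s[1:,4])
def rect(P):
    (c,(w,h),a)=cv2.minAreaRect(P[:,:2].astype(np.float32))
    b=a if w>h else a+90
    return np.round(c,1),np.round((max(w,h),min(w,h)),1),round((b+90)%180-90,2)
def pca(P):
    m=P[:,:2].mean(0);w,V=np.linalg.eigh(np.cov((P[:,:2]-m).T));a=V[:,1]
    return m,a,np.degrees(np.arctan2(a[1],a[0]))
E
python3 - <<'E'
from h import *
T=dict(np.load("top0.npz"));S=dict(np.load("scene0.npz"))
g=lambda d,u,v,z:cast(d,[[u*2/3,v*2/3]],z)[0][:2]
di=g(T,255,308,9);kn=g(T,536,293,8);ca=g(T,400,275,42);print(di,kn,ca)
for n,d in(("top",T),("scene",S)):
    hsv=cv2.cvtColor(d["frame"],cv2.COLOR_RGB2HSV).astype(int);H,Sa,V=hsv[...,0],hsv[...,1],hsv[...,2]
    bench=np.median(V[near(d,di,60,0)])
    for nm,c,z,rad,f in(("dib",di,9,130,V<bench*.37),("knife",kn,8,70,(Sa>75)|(V<bench*.45))):
        m=comp(f&near(d,c,rad,z));v,u=np.nonzero(m);P=cast(d,np.c_[u,v],z)
        mm,a,an=pca(P);s=(P[:,:2]-mm)@a;q=(P[:,:2]-mm)@[-a[1],a[0]]
        prof=[round(float(np.ptp(q[(s>=e-6)&(s<e+6)])),0) if ((s>=e-6)&(s<e+6)).any() else 0 for e in range(-96,97,12)]
        print(n,nm,bench,m.sum(),mm.round(1),"ang",an.round(2),"ext",s.min().round(1),s.max().round(1),"mid",(mm+a*(s.min()+s.max())/2).round(1),rect(P),prof)
    # yellow floors and green rim
    for nm,f,z in(("yel",(H>18)&(H<34)&(Sa>150),28),):
        m=f&near(d,ca,170,z);N,l,st,ce=cv2.connectedComponentsWithStats(m.astype(np.uint8),connectivity=8)
        for i in range(1,N):
            if st[i,4]>40:
                v,u=np.nonzero(l==i);P=cast(d,np.c_[u,v],z);print(n,nm,st[i,4],P.mean(0)[:2].round(1),rect(P))
    m=(H>45)&(H<90)&(Sa>90)&near(d,ca,230,43);
    u=d["frame"];print(n,"hsv insert",hsv[tuple(proj(d,[[*ca,42.5]])[0][::-1].astype(int))],"green px",m.sum())
    cv2.imwrite(f"pics/g_{n}.png",cv2.resize((m*255).astype(np.uint8)[90:290,130:400],None,fx=2,fy=2))
    x,y=proj(d,[[*ca,42]])[0].astype(int);im=d["frame"][y-75:y+75,x-100:x+100,::-1]
    cv2.imwrite(f"pics/c_{n}.png",cv2.resize(im,(800,600),interpolation=2))
E
```

```text
[485.8354596  360.54418873] [ 505.4203782 -370.5813955] [556.20059198 -20.22020614]
top dib 155.0 146 [465.  360.7] ang -169.2 ext -84.0 60.2 mid [476.7 363. ] (array([476.7, 362.6]), array([144.3,  20.5]), 10.27) [0, 5.0, 8.0, 8.0, 13.0, 12.0, 13.0, 12.0, 17.0, 21.0, 17.0, 20.0, 17.0, 16.0, 0, 0, 0]
top knife 155.0 129 [ 504.4 -367.7] ang 135.4 ext -62.2 53.7 mid [ 507.4 -370.7] (array([ 507.1, -371.1]), array([115.8,  21.7]), -45.19) [0, 0, 0, 8.0, 14.0, 19.0, 16.0, 14.0, 14.0, 14.0, 14.0, 16.0, 22.0, 0, 0, 0, 0]
top yel 205 [620.9 -19.1] (array([616.3,  -7.1]), array([176.7,  22.8]), -72.82)
top yel 157 [525.5 -89. ] (array([524.6, -84.5]), array([119.7,  22. ]), -75.44)
top hsv insert [ 24 150 133] green px 240
scene dib 150.0 186 [474.3 363.9] ang -169.17 ext -102.7 76.5 mid [487.2 366.3] (array([487.5, 362.2]), array([179.1,  31.6]), 7.56) [10.0, 10.0, 14.0, 13.0, 17.0, 17.0, 18.0, 21.0, 21.0, 28.0, 28.0, 28.0, 28.0, 32.0, 25.0, 0, 0]
scene knife 150.0 202 [ 504.1 -368.3] ang 136.15 ext -63.8 59.2 mid [ 505.7 -369.9] (array([ 505.7, -370. ]), array([122.7,  27.7]), -45.72) [0, 0, 0, 9.0, 20.0, 25.0, 27.0, 25.0, 24.0, 24.0, 23.0, 24.0, 24.0, 18.0, 0, 0, 0]
scene yel 101 [516.2 -90.3] (array([515.2, -87.6]), array([105.9,  15.9]), -74.86)
scene yel 163 [612.6 -20.4] (array([607.7,  -4.2]), array([169. ,  17.8]), -74.26)
scene hsv insert [120  17  74] green px 1097
```

View pics/c_top.png

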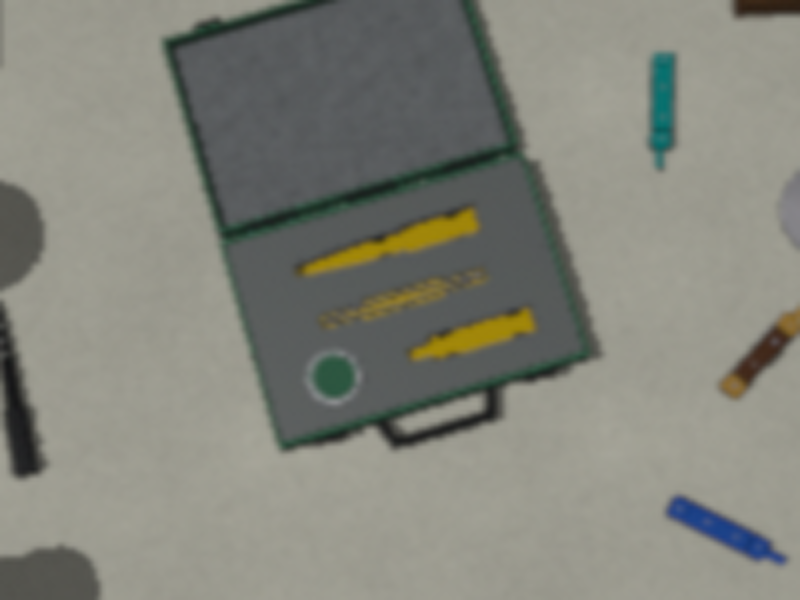

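Crop of the top view: the insert is clear, with a thin green rim and corners near (228,240), (520,155), (590,350) and (285,445). The pockets taper left, which is case +y. Next I fit the insert and refine the dibber.

```bash
python3 - <<'E'
from h import *
T=dict(np.load("top0.npz"));S=dict(np.load("scene0.npz"))
ca=np.array([556,-20]);di=np.array([478,363])
K=np.ones((5,5),np.uint8)
for n,d in(("top",T),("scene",S)):
    hsv=cv2.cvtColor(d["frame"],cv2.COLOR_RGB2HSV).astype(int);H,Sa,V=hsv[...,0],hsv[...,1],hsv[...,2]
    r=near(d,ca,200,42.5)
    grey=(Sa<45)&(V<112)&(V>50)&r
    yel=(H>15)&(H<36)&(Sa>90)&r
    tin=near(d,[495,50],45,48)&r
    c=comp(cv2.morphologyEx((grey).astype(np.uint8),cv2.MORPH_OPEN,np.ones((3,3),np.uint8))&1) if n=="top" else grey
    # insert: component containing a point between pockets
    N,l=cv2.connectedComponents(cv2.morphologyEx(grey.astype(np.uint8),cv2.MORPH_OPEN,np.ones((3,3),np.uint8)),connectivity=4)
    u,v=proj(d,[[545,-45,42.5]])[0].astype(int);lab=np.bincount(l[v-6:v+7,u-6:u+7].ravel())[1:].argmax()+1
    vv,uu=np.nonzero(l==lab);P=cast(d,np.c_[uu,vv],42.5);print(n,"insert",len(uu),rect(P))
    for t in(.4,.46):
        b=np.median(V[near(d,di,60,0)])
        m=cv2.morphologyEx(((V<b*t)&near(d,di,125,9)).astype(np.uint8),cv2.MORPH_CLOSE,K);m=comp(m)
        vv,uu=np.nonzero(m);P=cast(d,np.c_[uu,vv],9);mm,a,an=pca(P);s=(P[:,:2]-mm)@a
        print(n,"dib",t,len(uu),mm.round(1),an.round(2),s.min().round(1),s.max().round(1),"ends",(mm+a*s.min()).round(1),(mm+a*s.max()).round(1))
E
```

```text
top insert 3126 (array([561.2, -17. ]), array([303.4, 198.7]), -74.63)
top dib 0.4 169 [472.3 362.4] -168.73 -101.2 68.5 ends [571.6 382.2] [405.1 349. ]
top dib 0.46 190 [471.1 362.2] -168.5 -102.4 67.3 ends [571.5 382.6] [405.2 348.8]
scene insert 3298 (array([558.9, -17.5]), array([301.8, 199.2]), -74.55)
scene dib 0.4 191 [474.3 364. ] -169.18 -102.7 76.5 ends [575.2 383.3] [399.2 349.7]
scene dib 0.46 222 [476.1 363.5] -169.79 -100.9 80.3 ends [575.5 381.4] [397.1 349.3]
```

```bash
python3 -m jog '[[[1,-1,-0.3],[0,0,-0.6],-1],[[1,-1,-0.3],[0,0,-0.6],-1],[[1,-1,-0.3],[0,0,-0.6],-1],[[1,-1,-0.3],[0,0,-0.6],-1],[[1,-1,-0.3],[0,0,-0.6],-1],[[1,-1,-0.3],[0,0,-0.6],-1],[[1,-1,-0.3],[0,0,-0.6],-1],[[1,-1,-0.3],[0,0,-0.6],-1],[[1,-1,-0.3],[0,0,-0.6],-1]]'
python3 -m jog '[[[1,-1,-0.7],[0,0,-0.6275],-1],[[1,-1,-0.7],[0,0,-0.6275],-1],[[1,-1,-0.7],[0,0,-0.6275],-1],[[1,-1,-0.7],[0,0,-0.6275],-1],[[1,-1,-0.7],[0,0,-0.6275],-1],[[1,-1,-0.7],[0,0,-0.6275],-1],[[1,-1,-0.7],[0,0,-0.6275],-1],[[1,-1,-0.7],[0,0,-0.6275],-1],[[1,-1,-0.7],[0,0,-0.6275],-1]]'
python3 -m jog '[[[0.236,-0.207,-0.4],[0,0,0],-0.3],[[0.236,-0.207,-0.4],[0,0,0],-0.3],[[0.236,-0.207,-0.4],[0,0,0],-0.3],[[0.236,-0.207,-0.4],[0,0,0],-0.3],[[0.236,-0.207,-0.4],[0,0,0],-0.3]]'
python3 -c "
from bench import *
s=read_state();print(s['joints'],s['position'],s['ee_rot'])"
```

```text
clock: 1.0
position: [331.5, 480.1, 173.8]
ee_rot: [-0.682, 0.731, -0.0, -0.001]
contact_force: [-0.0, -0.4, -0.4]
gripper_width: 85.6
grasp_force: 0.0
clock: 1.9
position: [431.5, 380.1, 103.8]
ee_rot: [-0.093, 0.996, -0.0, -0.0]
contact_force: [-0.9, -0.2, -0.4]
gripper_width: 85.1
grasp_force: 0.0
clock: 2.4
position: [455.5, 360.9, 65.5]
ee_rot: [-0.096, 0.995, 0.001, 0.001]
contact_force: [-0.9, 0.6, 0.3]
gripper_width: 55.1
grasp_force: 0.0
[ 9.48667351e-01  4.44374225e-01 -2.83018315e-01  2.90307830e-04
 -8.40939740e-01 -2.32775653e+00] [455.52279389 360.87453992  65.50738167] [-9.58029924e-02  9.95399546e-01  8.56633590e-04  8.92069971e-04]
```

```bash
python3 -m jog '[[[0,-0.01,-0.3],[0,0,0],-0.3],[[0,-0.01,-0.5],[0,0,0],-0.3],[[0,-0.01,-0.565],[0,0,0],-0.3],[[0,-0.01,-0.565],[0,0,0],-0.3],[[0,-0.01,-0.565],[0,0,0],-0.3],[[0,-0.01,-0.565],[0,0,0],0.4],[[0,-0.01,-0.565],[0,0,0],1],[[0,-0.01,-0.565],[0,0,0],1],[[0,-0.01,-0.565],[0,0,0],1],[[0,-0.01,-0.565],[0,0,0],1],[[0,-0.01,-0.565],[0,0,0],1],[[0,-0.01,-0.565],[0,0,0],1],[[0,-0.01,-0.565],[0,0,0],1],[[0,-0.01,-0.565],[0,0,0],1]]'
```

```text
clock: 3.8
position: [455.3, 358.7, 7.8]
ee_rot: [-0.095, 0.995, -0.0, -0.0]
contact_force: [0.4, -0.4, 0.3]
gripper_width: 0.2
grasp_force: 0.0
```

```bash
python3 - <<'E'
from h import *
T=get_image("top");S=get_image("scene")
o=[]
for d in(T,S):
    u,v=proj(d,[[470,360,20]])[0].astype(int);print(u,v)
    o.append(cv2.resize(d["frame"][max(v-50,0):v+50,max(u-50,0):u+50,::-1],(400,400),interpolation=2))
cv2.imwrite("pics/m1.png",np.hstack(o))
E
```

```text
169 208
341 169
```

View pics/m1.png

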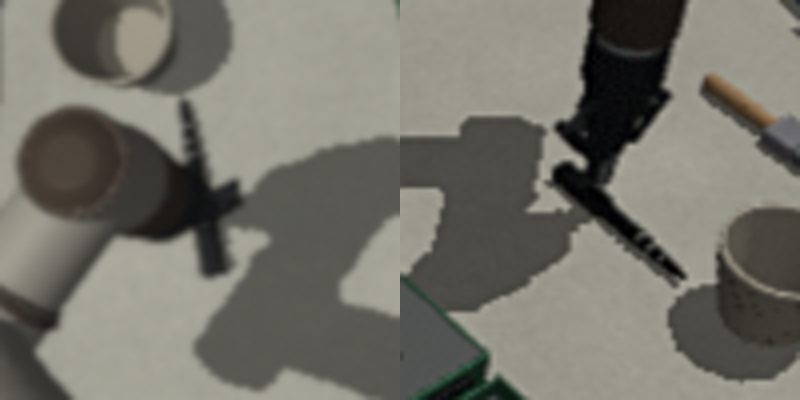

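The dibber is unmoved and the fingers are shut on nothing. I check with the depth image where each of them is.

```bash
python3 - <<'E'
from h import *
def p3(d,u,v):
    z=d["range_z"][v,u];c=np.array([(u-d["cx"])/d["fx"]*z,(v-d["cy"])/d["fy"]*z,z]);return (d["R"].T@(c-d["t"])).round(0)
for n in("top","scene"):
    d=get_image(n);d0=dict(np.load(n+"0.npz"))
    print(n,"TCP px",proj(d,[[455.3,358.7,7.8]])[0].round(1),"grip px",proj(d,[[455.3,359.8,9]])[0].round(1))
    u,v=proj(d,[[455.3,358.7,9]])[0].round().astype(int)
    for dv in range(-6,7,2): print(dv,[tuple(p3(d,u+k,v+dv).astype(int)) for k in range(-6,7,3)])
    hp=proj(d,[[420,352,9],[440,356,9],[520,371,9]]).round().astype(int)
    print("before",[p3(d0,*q) for q in hp],"now",[p3(d,*q) for q in hp])
    D=np.abs(d["frame"].astype(int)-d0["frame"]).sum(2);print([int(D[b,a]) for a,b in hp])
E
```

```text
top TCP px [170.4 213.1] grip px [170.1 213.1]
-6 [(np.int64(449), np.int64(321), np.int64(231)), (np.int64(453), np.int64(321), np.int64(196)), (np.int64(459), np.int64(323), np.int64(151)), (np.int64(461), np.int64(315), np.int64(137)), (np.int64(461), np.int64(305), np.int64(134))]
-4 [(np.int64(442), np.int64(321), np.int64(229)), (np.int64(448), np.int64(323), np.int64(188)), (np.int64(453), np.int64(323), np.int64(148)), (np.int64(458), np.int64(324), np.int64(104)), (np.int64(455), np.int64(307), np.int64(127))]
-2 [(np.int64(438), np.int64(328), np.int64(207)), (np.int64(442), np.int64(325), np.int64(179)), (np.int64(453), np.int64(339), np.int64(88)), (np.int64(451), np.int64(324), np.int64(101)), (np.int64(464), np.int64(339), np.int64(-1))]
0 [(np.int64(433), np.int64(330), np.int64(199)), (np.int64(436), np.int64(328), np.int64(169)), (np.int64(450), np.int64(349), np.int64(51)), (np.int64(457), np.int64(352), np.int64(-5)), (np.int64(456), np.int64(338), np.int64(2))]
2 [(np.int64(428), np.int64(335), np.int64(180)), (np.int64(444), np.int64(362), np.int64(43)), (np.int6
[... 1931 characters left out ...]
64(15)), (np.int64(477), np.int64(373), np.int64(13))]
4 [(np.int64(461), np.int64(331), np.int64(2)), (np.int64(465), np.int64(342), np.int64(1)), (np.int64(469), np.int64(353), np.int64(1)), (np.int64(476), np.int64(361), np.int64(5)), (np.int64(488), np.int64(366), np.int64(15))]
6 [(np.int64(469), np.int64(327), np.int64(-1)), (np.int64(473), np.int64(338), np.int64(0)), (np.int64(479), np.int64(347), np.int64(2)), (np.int64(482), np.int64(359), np.int64(0)), (np.int64(496), np.int64(362), np.int64(12))]
before [array([429., 347.,  17.]), array([447., 350.,  15.]), array([520., 370.,  10.])] now [array([430., 345.,  18.]), array([451., 347.,  20.]), array([523., 367.,  14.])]
[10, 21, 4]
```

```bash
python3 -m jog '[[[0,0,0.4],[0,0,0],1],[[0,0,0.6],[0,0,0],1],[[0,0,0.6],[0,0,0],1],[[0,0,0.6],[0,0,0],1]]'; python3 - <<'E'
from h import *
o=[]
for n in("top","scene"):
    d=get_image(n);np.savez(n+"1.npz",**d)
    u,v=proj(d,[[470,360,30]])[0].astype(int);w=30
    im=cv2.resize(d["frame"][v-w:v+w,u-w:u+w,::-1],(400,400),interpolation=0)
    s=400/60
    for X,c in(([455.3,358.7,68],(0,0,255)),([455.3,359.8,18],(0,255,0))):
        p=((proj(d,[X])[0]+.5-[u-w,v-w])*s).astype(int);cv2.circle(im,tuple(map(int,p)),5,c,1)
    o.append(im)
cv2.imwrite("pics/m2.png",np.hstack(o))
print(read_state()["position"])
E
```

```text
clock: 4.4
position: [455.1, 358.8, 68.0]
ee_rot: [-0.095, 0.995, 0.0, 0.0]
contact_force: [-0.7, -0.6, -0.7]
gripper_width: -0.6
grasp_force: 0.0
[454.64524011 358.06601064  66.77797064]
```

View pics/m2.png

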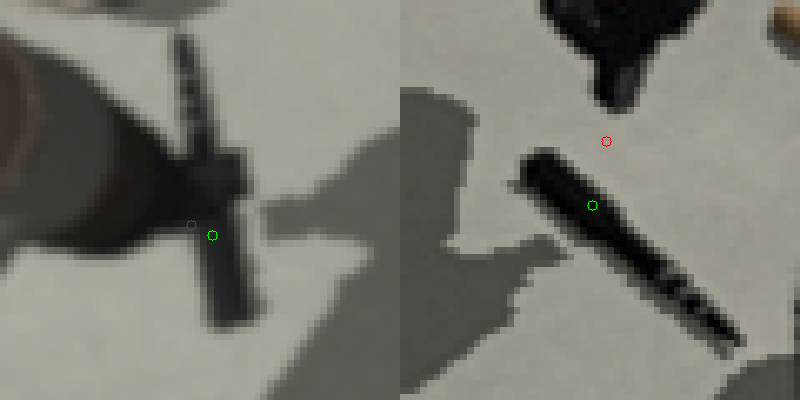

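The shut fingertips appear higher than the reported TCP: in the scene crop they are at (615,110), against the expected (606,141). The depth image should settle it.

```bash
python3 - <<'E'
from h import *
d=dict(np.load("scene1.npz"))
v,u=np.mgrid[:384,:512];z=d["range_z"]
P=(np.stack([(u-d["cx"])/d["fx"]*z,(v-d["cy"])/d["fy"]*z,z],-1)-d["t"])@d["R"]
u0,v0=proj(d,[[454.8,358.4,67]])[0].astype(int);print(u0,v0)
for k in range(v0-12,v0+2):
    print(k,[tuple(int(a) for a in P[k,j]) for j in range(u0-3,u0+6,2) if P[k,j,2]>30])
E
```

```text
341 157
145 [(471, 326, 152), (472, 334, 150), (468, 346, 143), (470, 353, 143)]
146 [(473, 326, 149), (472, 335, 145), (468, 347, 138), (465, 359, 132)]
147 [(449, 345, 120), (460, 345, 128), (462, 353, 127), (465, 360, 128)]
148 [(454, 343, 119), (461, 346, 124), (466, 351, 127), (465, 361, 122)]
149 [(452, 345, 112), (459, 348, 117), (462, 355, 118), (464, 362, 117)]
150 [(454, 344, 110), (463, 346, 116), (465, 353, 115), (463, 364, 111)]
151 [(452, 347, 102), (466, 345, 114), (465, 355, 110), (464, 364, 107)]
152 [(465, 347, 107), (466, 355, 106), (464, 365, 102)]
153 [(460, 352, 97), (464, 357, 99)]
154 []
155 []
156 []
157 []
158 []
```

The fingertips really are about 28 mm above the reported TCP, while the horizontal position agrees. I verify by gently touching the bench beside the dibber with the fingers shut.

```bash
python3 -m jog '[[[0,-0.6,-0.3],[0,0,0],1],[[0,-0.6,-0.6],[0,0,0],1],[[0,-0.6,-0.8],[0,0,0],1],[[0,-0.6,-0.8],[0,0,0],1],[[0,-0.6,-0.8],[0,0,0],1]]'
python3 -m jog '[[[0,0,-0.03],[0,0,0],1],[[0,0,-0.05],[0,0,0],1],[[0,0,-0.05],[0,0,0],1]]'
python3 - <<'E'
from h import *
d=get_image("scene")
v,u=np.mgrid[:384,:512];z=d["range_z"]
P=(np.stack([(u-d["cx"])/d["fx"]*z,(v-d["cy"])/d["fy"]*z,z],-1)-d["t"])@d["R"]
u0,v0=proj(d,[[455,299,0]])[0].astype(int);print(u0,v0)
for k in range(v0-14,v0+2):
    print(k,[tuple(int(a) for a in P[k,j]) for j in range(u0-3,u0+6,2)])
E
```

```text
clock: 5.0
position: [455.4, 298.8, -12.6]
ee_rot: [-0.096, 0.995, -0.001, -0.0]
contact_force: [-0.3, 0.6, 0.8]
gripper_width: 0.2
grasp_force: 0.0
clock: 5.3
position: [455.4, 299.3, -16.7]
ee_rot: [-0.096, 0.995, 0.0, 0.0]
contact_force: [0.5, 0.3, 0.1]
gripper_width: 0.2
grasp_force: 0.0
324 174
160 [(466, 260, 97), (445, 284, 71), (469, 276, 94), (467, 286, 90), (471, 292, 91)]
161 [(471, 258, 97), (451, 281, 73), (459, 284, 79), (470, 285, 88), (472, 292, 87)]
162 [(471, 259, 92), (451, 282, 67), (459, 285, 73), (469, 286, 82), (469, 295, 78)]
163 [(476, 256, 92), (456, 279, 67), (456, 287, 65), (473, 285, 80), (476, 291, 80)]
164 [(472, 260, 83), (472, 268, 80), (458, 287, 62), (470, 288, 71), (459, 305, 56)]
165 [(474, 259, 80), (472, 269, 75), (463, 284, 62), (468, 290, 64), (461, 304, 54)]
166 [(475, 259, 75), (471, 271, 68), (472, 279, 66), (470, 289, 61), (462, 304, 48)]
167 [(414, 302, 3), (472, 271, 64), (461, 287, 49), (468, 291, 53), (464, 303, 46)]
168 [(416, 302, 0), (472, 272, 58), (462, 288, 44), (464, 295, 44), (464, 305, 40)]
169 [(421, 299, -1), (452, 287, 30), (464, 287, 41), (467, 294, 41), (465, 305, 35)]
170 [(432, 293, 5), (455, 285, 29), (463, 289, 34), (465, 297, 33), (467, 304, 32)]
171 [(434, 292, 1), (454, 287, 22), (464, 289, 29), (467, 296, 30), (463, 308, 23)]
172 [(441, 288, 4), (441, 297, 1), (466, 288, 26), (468, 296, 26), (447, 321, 0)]
173 [(445, 286, 3), (444, 296, -1), (463, 291, 18), (468, 297, 20), (453, 317, 0)]
174 [(452, 282, 5), (449, 293, 0), (454, 299, 1), (453, 309, -2), (459, 314, 0)]
175 [(454, 282, 1), (458, 288, 3), (461, 294, 4), (465, 301, 5), (462, 313, -1)]
```

```bash
python3 -m jog '[[[0,0,-0.05],[0,0,0],1],[[0,0,-0.08],[0,0,0],1],[[0,0,-0.08],[0,0,0],1]]'|egrep 'pos|cont'
python3 -m jog '[[[0,0,-0.02],[0,0,0],1],[[0,0,-0.02],[0,0,0],1]]'|egrep 'pos|cont'
python3 -m jog '[[[0,0,-0.02],[0,0,0],1],[[0,0,-0.02],[0,0,0],1]]'|egrep 'pos|cont'
```

```text
position: [454.9, 298.4, -25.8]
contact_force: [-0.1, -0.2, -1.2]
position: [455.5, 298.9, -26.9]
contact_force: [0.0, -0.8, 3.3]
position: [455.5, 298.9, -26.9]
contact_force: [-4.5, -1.1, 15.9]
```

Contact with the bench is at a reading of -26.8, so the tips are 27 mm above the reported TCP, and the arm gives about 6.6 N/mm. I redo the grasp.

```bash
python3 -m jog '[[[0,0,0.4],[0,0,0],-0.3],[[0,0,0.5],[0,0,0],-0.3],[[0,0.3,0.5],[0,0,0],-0.3],[[0,0.61,0.5],[0,0,0],-0.3],[[0,0.61,0.5],[0,0,0],-0.3],[[0,0.61,0.5],[0,0,0],-0.3],[[0,0.61,0.3],[0,0,0],-0.3],[[0,0.61,0.1],[0,0,0],-0.3],[[0,0.61,0.1],[0,0,0],-0.3],[[0,0.61,0.1],[0,0,0],0.3],[[0,0.61,0.1],[0,0,0],1],[[0,0.61,0.1],[0,0,0],1],[[0,0.61,0.1],[0,0,0],1],[[0,0.61,0.1],[0,0,0],1],[[0,0.61,0.1],[0,0,0],1],[[0,0.61,0.1],[0,0,0],1]]'
python3 -m jog '[[[0,0,0.4],[0,0,0],1],[[0,0,0.8],[0,0,0],1],[[0,0,1],[0,0,0],1],[[0,0,1],[0,0,0],1]]'
```

```text
clock: 7.65
position: [455.9, 360.3, -17.9]
ee_rot: [-0.096, 0.995, 0.001, 0.001]
contact_force: [0.4, -0.4, 6.4]
gripper_width: 22.2
grasp_force: 60.9
clock: 8.05
position: [456.8, 361.7, 84.6]
ee_rot: [-0.096, 0.995, 0.003, 0.003]
contact_force: [0.2, -0.0, -0.7]
gripper_width: 21.8
grasp_force: 60.1
```

```bash
for i in 1; do
python3 -m jog '[[[0.415,-0.99,0.1],[0,0,0.197],1],[[0.415,-0.99,0.1],[0,0,0.197],1],[[0.415,-0.99,0.1],[0,0,0.197],1],[[0.415,-0.99,0.1],[0,0,0.197],1]]' >/dev/null
python3 -m jog '[[[0.415,-0.99,0],[0,0,0.197],1],[[0.415,-0.99,0],[0,0,0.197],1],[[0.415,-0.99,0],[0,0,0.197],1],[[0.415,-0.99,0],[0,0,0.197],1]]' >/dev/null
python3 -m jog '[[[0.415,-0.99,0],[0,0,0.197],1],[[0.415,-0.99,0],[0,0,0.197],1],[[0.415,-0.99,0],[0,0,0.197],1],[[0.415,-0.99,0],[0,0,0.197],1]]' >/dev/null
python3 -m jog '[[[0.415,-0.99,-0.2],[0,0,0.197],1],[[0.415,-0.99,-0.2],[0,0,0.197],1],[[0.415,-0.99,-0.2],[0,0,0.197],1],[[0.415,-0.99,-0.2],[0,0,0.197],1],[[0.415,-0.99,-0.2],[0,0,0.197],1],[[0.415,-0.99,-0.2],[0,0,0.197],1]]'
done
cat > prof.py <<'E'
from h import *
C=np.array([560,-17.2]);a=np.radians(15.4);e=np.array([np.cos(a),np.sin(a)]);f=np.array([-e[1],e[0]])
def W(x,y,z): return np.r_[C+x*e+y*f,z]
def prof(d,pts):  # yellowness (r-b) sampled
    im=d["frame"][...,0].astype(np.float32)-d["frame"][...,2]
    q=proj(d,pts).astype(np.float32);return cv2.remap(im,q[:,0].reshape(-1,1),q[:,1].reshape(-1,1),cv2.INTER_LINEAR).ravel()
def edges(s,p):
    p=p-np.percentile(p,10);h=np.percentile(p,90)/2;i=np.nonzero((p[:-1]<h)!=(p[1:]<h))[0]
    return (s[i]+(h-p[i])/(p[i+1]-p[i])*(s[1]-s[0])).round(1)
E
python3 - <<'E'
from prof import *
for n in("top","scene"):
    d=dict(np.load(n+"0.npz"))
    for nm,x,zf in(("dib",55,27),("knife",-55,29)):
        s=np.arange(-130,130,.5)
        for dx in(-3,0,3): print(n,nm,"along y, z=floor",dx,edges(s,prof(d,[W(x+dx,y,zf) for y in s])))
        t=np.arange(-25,25,.5)
        for z in(zf,42.5): print(n,nm,"across, z",z,[edges(t,prof(d,[W(x+k,y,z) for k in t])).tolist() for y in((-70,-35,-20,20) if nm=="dib" else(-100,-85,-65,-50))])
E
```

```text
clock: 9.85
position: [621.1, -34.4, 70.8]
ee_rot: [0.796, -0.606, -0.0, -0.0]
contact_force: [0.4, -0.0, -0.7]
gripper_width: 21.8
grasp_force: 60.1
top dib along y, z=floor -3 [-93.9  61.2]
top dib along y, z=floor 0 [-93.8  80.2]
top dib along y, z=floor 3 [-93.6  82.4]
top dib across, z 27 [[-8.2, 12.6], [-8.8, 14.9], [-7.2, 12.5], [-5.5, 12.1]]
top dib across, z 42.5 [[-11.7, 8.8], [-12.3, 11.3], [-11.1, 8.9], [-9.2, 8.4]]
top knife along y, z=floor -3 [-116.     1.6]
top knife along y, z=floor 0 [-116.     5.8]
top knife along y, z=floor 3 [-116.1    6.1]
top knife across, z 29 [[-7.3, 11.2], [-9.5, 13.5], [-9.2, 13.5], [-9.4, 13.4]]
top knife across, z 42.5 [[-9.5, 9.2], [-11.4, 11.2], [-11.1, 11.4], [-11.3, 11.2]]
scene dib along y, z=floor -3 [-86.9  76.1  79.   84.3]
scene dib along y, z=floor 0 [-86.8  54.8]
scene dib along y, z=floor 3 [-86.7  -6.9]
scene dib across, z 27 [[-11.4, 4.1], [-15.5, 4.1], [-12.4, 4.7], [-11.7, 1.0]]
scene dib across, z 42.5 [[-4.7, 13.9], [-4.5, 13.5], [-2.1, 12.3], [-1.9, 11.0]]
scene knife along y, z=floor -3 [-110.8   -3.7]
scene knife along y, z=floor 0 [-110.4   -5.7]
scene knife along y, z=floor 3 [-110.7   -7.1]
scene knife across, z 29 [[-11.8, 3.2], [-13.7, 3.3], [-13.9, 2.7], [-13.5, 3.2]]
scene knife across, z 42.5 [[-1.4, 13.1], [-4.3, 12.3], [-3.9, 12.4], [-3.5, 12.8]]
```

Dibber held above its pocket. I measure the held dibber's shank and tip in both views.

```bash
python3 - <<'E'
from prof import *
s=read_state();print(s["position"],s["joints"].round(2));o=[]
for n in("top","scene"):
    d=get_image(n);np.savez(n+"2.npz",**d)
    V=d["frame"].max(2).astype(int);z=96
    v,u=np.mgrid[:384,:512];P=cast(d,np.c_[u.ravel(),v.ravel()],z)[:,:2]-s["position"][:2]
    al=(P@f).reshape(V.shape);ac=(P@e).reshape(V.shape)
    r=(abs(ac)<22)&(al>45)&(al<140)
    for t in(40,48):
        m=comp(cv2.morphologyEx((r&(V<t)).astype(np.uint8),cv2.MORPH_CLOSE,np.ones((5,5),np.uint8)))
        A=al[m];B=ac[m];p=np.polyfit(A,B,1);print(n,t,m.sum(),"tip along",A.max().round(1),"ac @60,@100",np.polyval(p,[60,100]).round(1),"slope deg",np.degrees(p[0]).round(2))
    q=proj(d,[np.r_[s["position"][:2]+60*f,60]])[0].astype(int);im=d["frame"][q[1]-50:q[1]+50,q[0]-50:q[0]+50,::-1]
    o.append(cv2.resize(im,(400,400),interpolation=0))
cv2.imwrite("pics/m3.png",np.hstack(o))
E
```

```text
[621.05175652 -34.38044336  70.8410594 ] [ 0.2   0.5  -0.17 -0.   -0.9   0.07]
top 40 31 tip along 88.9 ac @60,@100 [1.3 0.2] slope deg -1.63
top 48 56 tip along 117.0 ac @60,@100 [2.4 0.4] slope deg -2.93
scene 40 90 tip along 126.7 ac @60,@100 [-4.3 -2.7] slope deg 2.32
scene 48 98 tip along 126.7 ac @60,@100 [-5.5 -3. ] slope deg 3.61
```

View pics/m3.png

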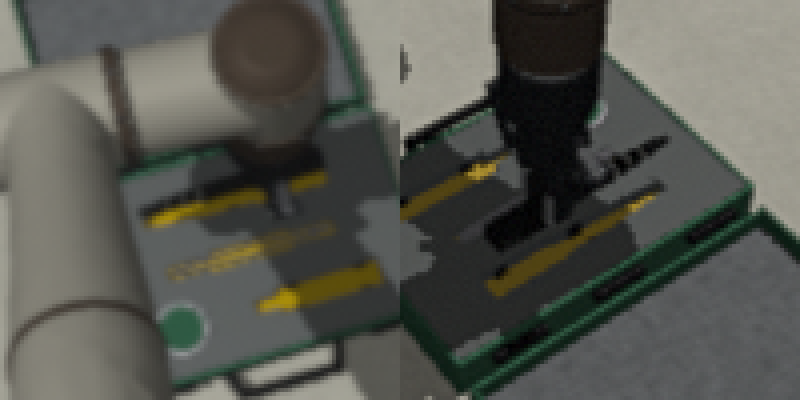

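```bash
python3 -m jog '[[[0.013,-0.022,-0.2],[0,0,0],1],[[0.013,-0.022,-0.4],[0,0,0],1],[[0.013,-0.022,-0.4],[0,0,0],1],[[0.013,-0.022,-0.4],[0,0,0],1],[[0.013,-0.022,-0.4],[0,0,0],1]]'; python3 - <<'E'
from bench import *
import numpy as np
print(np.mean([read_state()["position"] for _ in range(3)],0))
for n in("top",)*3: get_image(n);print(read_state()["position"])
E
```

```text
clock: 10.45
position: [623.6, -38.0, 32.2]
ee_rot: [0.796, -0.605, 0.001, -0.001]
contact_force: [-0.3, -0.0, -0.5]
gripper_width: 21.8
grasp_force: 60.1
[623.55305906 -37.97893545  32.18213061]
[623.54425304 -38.03433552  32.24771964]
[623.44872058 -38.13697704  32.163505  ]
[623.26521459 -38.24999278  31.96473897]
```

```bash
python3 -m jog '[[[-0.002,0.018,0],[0,0,0],1],[[-0.002,0.018,-0.04],[0,0,0],1],[[-0.002,0.018,-0.06],[0,0,0],1],[[-0.002,0.018,-0.08],[0,0,0],1],[[-0.002,0.018,-0.08],[0,0,0],1]]'
python3 -m jog '[[[0,0,-0.02],[0,0,0],1],[[0,0,-0.04],[0,0,0],1],[[0,0,-0.04],[0,0,0],1]]'
```

```text
clock: 11.1
position: [622.0, -36.7, 22.2]
ee_rot: [0.796, -0.605, -0.0, 0.0]
contact_force: [-1.1, -0.7, -0.4]
gripper_width: 21.3
grasp_force: 60.1
clock: 11.4
position: [622.2, -36.7, 18.4]
ee_rot: [0.796, -0.605, -0.0, 0.0]
contact_force: [0.2, 0.5, -0.6]
gripper_width: 21.8
grasp_force: 60.1
```

```bash
python3 -m jog '[[[0,0,-0.02],[0,0,0],1],[[0,0,-0.03],[0,0,0],1],[[0,0,-0.03],[0,0,0],1]]'
python3 -m jog '[[[0,0,-0.01],[0,0,0],1],[[0,0,-0.01],[0,0,0],1],[[0,0,-0.01],[0,0,0],1]]'
```

```text
clock: 11.7
position: [623.2, -36.5, 16.2]
ee_rot: [0.796, -0.605, 0.001, -0.001]
contact_force: [0.8, 0.9, -0.8]
gripper_width: 22.0
grasp_force: 60.2
clock: 12.0
position: [623.3, -36.5, 15.8]
ee_rot: [0.796, -0.605, 0.001, -0.001]
contact_force: [0.6, 1.1, 5.2]
gripper_width: 22.0
grasp_force: 62.4
```

Contact came at the expected nub height. Release, lift, and check.

```bash
python3 -m jog '[[[0,0,0],[0,0,0],0.3],[[0,0,0],[0,0,0],0.1],[[0,0,0.01],[0,0,0],0],[[0,0,0.05],[0,0,0],0],[[0,0,0.3],[0,0,0],0],[[0,0,0.6],[0,0,0],0],[[0,0,1],[0,0,0],1],[[-0.5,0,1],[0,0,0],1],[[-1,0,1],[0,0,0],1],[[-1,0,1],[0,0,0],1],[[-1,0,1],[0,0,0],1]]'; python3 - <<'E'
from prof import *
d=get_image("scene");np.savez("scene3.npz",**d)
q=proj(d,[W(0,0,42)])[0].astype(int);im=d["frame"][q[1]-45:q[1]+45,q[0]-60:q[0]+60,::-1]
cv2.imwrite("pics/m4.png",cv2.resize(im,(800,600),interpolation=2))
hsv=cv2.cvtColor(d["frame"],cv2.COLOR_RGB2HSV);V=hsv[...,2].astype(int)
v,u=np.mgrid[:384,:512];z=d["range_z"]
P=(np.stack([(u-d["cx"])/d["fx"]*z,(v-d["cy"])/d["fy"]*z,z],-1)-d["t"])@d["R"]
for y in(-72.3,2.7):
    q=proj(d,[W(55,y,52)])[0].round().astype(int);print(P[q[1],q[0]].round(1),W(55,y,52).round(1))
E
```

```text
clock: 13.1
position: [521.1, -36.9, 115.3]
ee_rot: [0.796, -0.605, 0.0, 0.0]
contact_force: [0.1, -1.1, 0.4]
gripper_width: -0.1
grasp_force: 0.0
[628.7 -69.4  48.8] [632.2 -72.3  52. ]
[615.6  -0.9  54.9] [612.3   0.   52. ]
```

View pics/m4.png

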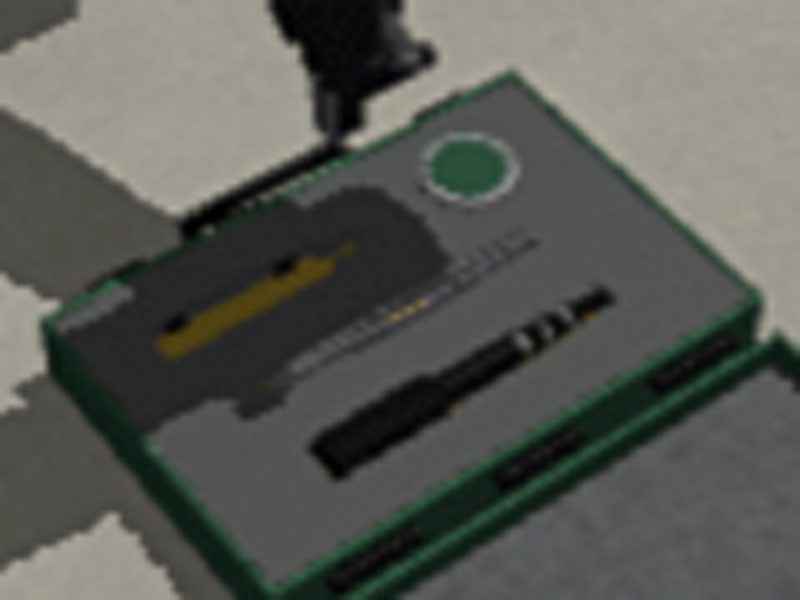

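The dibber lies level in its pocket, handle at -y, on the nubs. Press the back end.

```bash
python3 -m jog '[[[0.5,-0.2,0],[0,0,0],1],[[1,-0.357,-0.3],[0,0,0],1],[[1,-0.357,-0.7],[0,0,0],1],[[1,-0.357,-0.7],[0,0,0],1]]' >/dev/null
python3 -m jog '[[[0.098,0,0],[0,0,0],1],[[0.098,0,-0.15],[0,0,0],1],[[0.098,0,-0.15],[0,0,0],1]]'|egrep 'posi|contact'
python3 -m jog '[[[0,0,-0.04],[0,0,0],1],[[0,0,-0.06],[0,0,0],1],[[0,0,-0.08],[0,0,0],1],[[0,0,-0.08],[0,0,0],1]]'|egrep 'posi|contact'
python3 -m jog '[[[0,0,-0.02],[0,0,0],1],[[0,0,-0.03],[0,0,0],1],[[0,0,-0.03],[0,0,0],1]]'|egrep 'posi|contact'
python3 -m jog '[[[0,0,-0.01],[0,0,0],1],[[0,0,-0.02],[0,0,0],1],[[0,0,-0.02],[0,0,0],1]]'|egrep 'posi|contact'
```

```text
position: [633.3, -72.0, 31.2]
contact_force: [-0.3, 0.7, 0.6]
position: [633.1, -72.3, 23.3]
contact_force: [-0.2, -0.2, 3.5]
position: [632.7, -72.4, 19.7]
contact_force: [0.0, -0.9, 5.1]
position: [632.8, -72.3, 19.4]
contact_force: [-3.1, 0.6, 11.8]
```

```bash
python3 -m jog '[[[0,0,-0.01],[0,0,0],1],[[0,0,-0.02],[0,0,0],1],[[0,0,-0.02],[0,0,0],1]]'|egrep 'posi|contact'
python3 -m jog '[[[0,0,-0.01],[0,0,0],1],[[0,0,-0.01],[0,0,0],1],[[0,0,-0.01],[0,0,0],1]]'|egrep 'posi|contact'
echo up; python3 -m jog '[[[0,0,0.2],[0,0,0],1],[[-0.1,0.3,0.2],[0,0,0],1],[[-0.199,0.723,0.2],[0,0,0],1],[[-0.199,0.723,0.2],[0,0,0],1],[[-0.199,0.723,0.15],[0,0,0],1],[[-0.199,0.723,0.13],[0,0,0],1]]'|egrep 'posi|contact'
python3 -m jog '[[[0,0,-0.02],[0,0,0],1],[[0,0,-0.04],[0,0,0],1],[[0,0,-0.06],[0,0,0],1],[[0,0,-0.06],[0,0,0],1]]'|egrep 'posi|contact'
python3 -m jog '[[[0,0,-0.01],[0,0,0],1],[[0,0,-0.03],[0,0,0],1],[[0,0,-0.03],[0,0,0],1]]'|egrep 'posi|contact'
```

```text
position: [632.8, -72.1, 19.0]
contact_force: [-5.7, 3.3, 20.1]
position: [632.8, -71.9, 18.7]
contact_force: [-7.8, 3.0, 22.1]
up
position: [611.8, -0.6, 25.9]
contact_force: [-0.0, 0.5, 0.2]
position: [612.4, -0.6, 20.8]
contact_force: [0.3, -0.8, 0.8]
position: [612.5, -0.1, 18.1]
contact_force: [-0.3, -1.7, 3.4]
```

```bash
python3 -m jog '[[[0,0,-0.01],[0,0,0],1],[[0,0,-0.02],[0,0,0],1],[[0,0,-0.02],[0,0,0],1]]'|egrep 'posi|contact'
python3 -m jog '[[[0,0,-0.01],[0,0,0],1],[[0,0,-0.02],[0,0,0],1],[[0,0,-0.02],[0,0,0],1]]'|egrep 'posi|contact'
python3 -m jog '[[[0,0,-0.01],[0,0,0],1],[[0,0,-0.01],[0,0,0],1],[[0,0,-0.01],[0,0,0],1]]'|egrep 'posi|contact'
```

```text
position: [612.8, -0.0, 17.9]
contact_force: [-4.1, 0.6, 11.8]
position: [612.9, -0.1, 17.7]
contact_force: [-6.4, 0.9, 21.4]
position: [613.0, -0.0, 17.7]
contact_force: [-9.0, 1.0, 25.4]
```

```bash
python3 -m jog '[[[0,0,0.2],[0,0,0],1],[[0.1,-0.3,0.2],[0,0,0],1],[[0.199,-0.723,0.2],[0,0,0],1],[[0.199,-0.723,0.2],[0,0,0],1],[[0.199,-0.723,0.15],[0,0,0],1],[[0.199,-0.723,0.09],[0,0,0],1],[[0.199,-0.723,0.06],[0,0,0],1],[[0.199,-0.723,0.06],[0,0,0],1]]'|egrep 'posi|contact'
python3 -m jog '[[[0,0,-0.02],[0,0,0],1],[[0,0,-0.03],[0,0,0],1],[[0,0,-0.03],[0,0,0],1]]'|egrep 'posi|contact'
python3 -m jog '[[[0,0,-0.02],[0,0,0],1],[[0,0,-0.03],[0,0,0],1],[[0,0,-0.03],[0,0,0],1]]'|egrep 'posi|contact'
```

```text
position: [631.8, -71.3, 18.3]
contact_force: [0.5, 0.1, 1.0]
position: [632.1, -71.3, 18.1]
contact_force: [-4.8, 2.2, 12.2]
position: [632.2, -71.3, 18.0]
contact_force: [-9.8, 4.1, 24.9]
```

The dibber is home at both ends. Now to the knife.

```bash
python3 -m jog '[[[0,0,0.4],[0,0,0],1],[[-0.332,-0.728,0.8],[0,0,-0.3128],0],[[-0.332,-0.728,0.8],[0,0,-0.3128],-0.3],[[-0.332,-0.728,0.8],[0,0,-0.3128],-0.3],[[-0.332,-0.728,0.8],[0,0,-0.3128],-0.3],[[-0.332,-0.728,0.8],[0,0,-0.3128],-0.3]]' >/dev/null
python3 -m jog '[[[-0.332,-0.728,0],[0,0,-0.3128],-0.3],[[-0.332,-0.728,0],[0,0,-0.3128],-0.3],[[-0.332,-0.728,0],[0,0,-0.3128],-0.3],[[-0.332,-0.728,0],[0,0,-0.3128],-0.3],[[-0.332,-0.728,0],[0,0,-0.3128],-0.3]]' >/dev/null
python3 -m jog '[[[-0.332,-0.728,0],[0,0,-0.3128],-0.3],[[-0.332,-0.728,0],[0,0,-0.3128],-0.3],[[-0.332,-0.728,0],[0,0,-0.3128],-0.3],[[-0.332,-0.728,0],[0,0,-0.3128],-0.3],[[-0.332,-0.728,0],[0,0,-0.3128],-0.3]]' >/dev/null
python3 -m jog '[[[-0.332,-0.728,0],[0,0,-0.3128],-0.3],[[-0.332,-0.728,0],[0,0,-0.3128],-0.3],[[-0.332,-0.728,0],[0,0,-0.3128],-0.3],[[-0.332,-0.728,0],[0,0,-0.3128],-0.3],[[-0.332,-0.728,0],[0,0,-0.3128],-0.3],[[-0.332,-0.728,0],[0,0,-0.3128],-0.3],[[-0.332,-0.728,0],[0,0,-0.3128],-0.3]]'
python3 - <<'E'
from prof import *
s=read_state();print(s["joints"].round(2),np.degrees(2*np.arctan2(s["ee_rot"][1],s["ee_rot"][0]))-90)
d=get_image("top")
z=d["range_z"];v,u=np.mgrid[:384,:512]
P=(np.stack([(u-d["cx"])/d["fx"]*z,(v-d["cy"])/d["fy"]*z,z],-1)-d["t"])@d["R"]
for X,Y,Z in((55,-72,45),(55,3,45),(25,-72,42),(25,3,42)):   # dibber tops vs insert
    q=proj(d,[W(X,Y,Z)])[0].round().astype(int);print(X,Y,np.median(P[q[1]-1:q[1]+2,q[0]-1:q[0]+2,2]).round(1))
E
```

```text
clock: 21.35
position: [499.5, -363.0, 92.6]
ee_rot: [0.379, 0.925, 0.0, -0.0]
contact_force: [-0.1, 0.4, -0.6]
gripper_width: 55.7
grasp_force: 0.0
[-0.37  0.47 -0.16 -0.   -0.94 -1.98] 45.46681417070869
55 -72 44.3
55 3 45.4
25 -72 40.7
25 3 43.5
```

```bash
python3 -m jog '[[[0,0,-0.5],[0,0,0],-0.3],[[0,0,-0.8],[0,0,0],-0.3],[[0,0,-0.8],[0,0,0],-0.3]]' >/dev/null
python3 -m jog '[[[0,0,-0.2],[0,0,0],-0.3],[[0,0,-0.323],[0,0,0],-0.3],[[0,0,-0.323],[0,0,0],-0.3],[[0,0,-0.323],[0,0,0],0.3],[[0,0,-0.323],[0,0,0],1],[[0,0,-0.323],[0,0,0],1],[[0,0,-0.323],[0,0,0],1],[[0,0,-0.323],[0,0,0],1],[[0,0,-0.323],[0,0,0],1],[[0,0,-0.323],[0,0,0],1]]'
python3 -m jog '[[[0,0,0.4],[0,0,0],1],[[0,0,0.8],[0,0,0],1],[[0,0,1],[0,0,0],1],[[0,0,1],[0,0,0],1]]'
```

```text
clock: 22.7
position: [500.3, -364.0, -17.9]
ee_rot: [0.38, 0.925, -0.0, 0.001]
contact_force: [0.4, 1.4, 5.9]
gripper_width: 19.6
grasp_force: 60.4
clock: 23.1
position: [501.6, -364.6, 84.5]
ee_rot: [0.38, 0.925, -0.0, 0.004]
contact_force: [0.3, -1.2, -0.9]
gripper_width: 19.9
grasp_force: 59.7
```

```bash
python3 -m jog '[[[0.062,0.673,0.1],[0,0,0.3128],1],[[0.062,0.673,0.1],[0,0,0.3128],1],[[0.062,0.673,0.1],[0,0,0.3128],1],[[0.062,0.673,0.1],[0,0,0.3128],1],[[0.062,0.673,0.1],[0,0,0.3128],1]]' >/dev/null
python3 -m jog '[[[0.062,0.673,0],[0,0,0.3128],1],[[0.062,0.673,0],[0,0,0.3128],1],[[0.062,0.673,0],[0,0,0.3128],1],[[0.062,0.673,0],[0,0,0.3128],1],[[0.062,0.673,0],[0,0,0.3128],1]]' >/dev/null
python3 -m jog '[[[0.062,0.673,0],[0,0,0.3128],1],[[0.062,0.673,0],[0,0,0.3128],1],[[0.062,0.673,0],[0,0,0.3128],1],[[0.062,0.673,0],[0,0,0.3128],1],[[0.062,0.673,0],[0,0,0.3128],1]]' >/dev/null
python3 -m jog '[[[0.062,0.673,-0.3],[0,0,0.3128],1],[[0.062,0.673,-0.3],[0,0,0.3128],1],[[0.062,0.673,-0.3],[0,0,0.3128],1],[[0.062,0.673,-0.3],[0,0,0.3128],1],[[0.062,0.673,-0.3],[0,0,0.3128],1],[[0.062,0.673,-0.3],[0,0,0.3128],1],[[0.062,0.673,-0.3],[0,0,0.3128],1]]'
python3 - <<'E'
from prof import *
s=read_state();print(s["position"],np.degrees(2*np.arctan2(s["ee_rot"][1],s["ee_rot"][0]))-90)
o=[];c=np.array([524.2,-94.2])
for n in("top","scene"):
    d=get_image(n);np.savez(n+"4.npz",**d)
    q=proj(d,[np.r_[c,60]])[0].astype(int);im=cv2.resize(d["frame"][q[1]-35:q[1]+35,q[0]-35:q[0]+35,::-1],(400,400),interpolation=0)
    k=400/70
    for t in(-50,50,70):   # expected knife ends (mid height z)
        p=(proj(d,[np.r_[c+t*f,87]])[0]+.5-q+35)*k;cv2.circle(im,tuple(int(a) for a in p),4,(0,0,255),1)
    o.append(im)
cv2.imwrite("pics/m5.png",np.hstack(o))
E
```

```text
clock: 25.3
position: [523.4, -94.4, 59.6]
ee_rot: [0.796, -0.606, -0.001, 0.001]
contact_force: [0.4, 0.2, -0.9]
gripper_width: 19.7
grasp_force: 59.7
[523.39087729 -94.38288535  59.6009674 ] -164.5913436037141
```

View pics/m5.png

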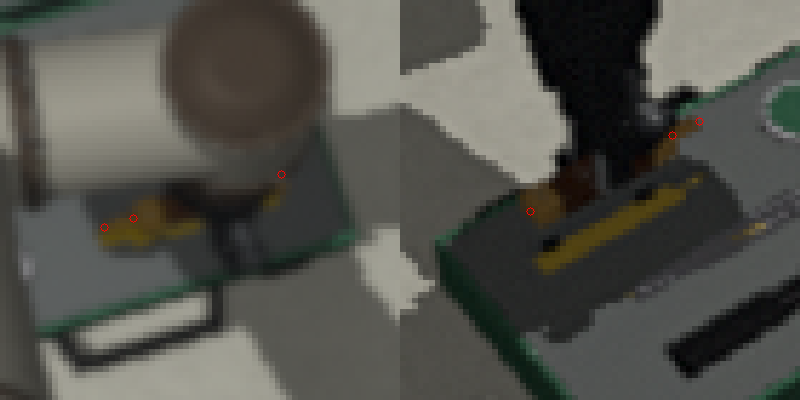

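The ends of the held knife match the expected marks in both views. Lower it.

```bash
python3 -m jog '[[[0,0,-0.2],[0,0,0],1],[[0,0,-0.3],[0,0,0],1],[[0,0,-0.32],[0,0,0],1],[[0,0,-0.34],[0,0,0],1],[[0,0,-0.36],[0,0,0],1],[[0,0,-0.36],[0,0,0],1]]'|egrep 'posi|contact'
python3 -m jog '[[[0,0,-0.02],[0,0,0],1],[[0,0,-0.04],[0,0,0],1],[[0,0,-0.04],[0,0,0],1]]'|egrep 'posi|contact'
python3 -m jog '[[[0,0,-0.02],[0,0,0],1],[[0,0,-0.03],[0,0,0],1],[[0,0,-0.03],[0,0,0],1]]'|egrep 'posi|contact'
```

```text
position: [524.4, -94.3, 24.7]
contact_force: [0.7, -0.1, -0.1]
position: [524.0, -94.4, 20.3]
contact_force: [-0.1, 0.1, -0.7]
position: [525.0, -94.2, 17.7]
contact_force: [0.9, 0.9, 0.0]
```

```bash
python3 -m jog '[[[0,0,-0.01],[0,0,0],1],[[0,0,-0.02],[0,0,0],1],[[0,0,-0.02],[0,0,0],1]]'|egrep 'posi|contact'
python3 -m jog '[[[0,0,-0.01],[0,0,0],1],[[0,0,-0.01],[0,0,0],1]]'|egrep 'posi|contact'
```

```text
position: [525.2, -94.2, 16.6]
contact_force: [0.1, 2.3, 6.1]
position: [525.3, -94.1, 16.0]
contact_force: [-0.7, 2.2, 7.4]
```

```bash
python3 -m jog '[[[0,0,0],[0,0,0],0.3],[[0,0,0],[0,0,0],0.1],[[0,0,0.01],[0,0,0],0],[[0,0,0.05],[0,0,0],0],[[0,0,0.3],[0,0,0],0],[[0,0,0.45],[0,0,0],1],[[0.09,-0.328,0.45],[0,0,0],1],[[0.09,-0.328,0.45],[0,0,0],1],[[0.09,-0.328,0.3],[0,0,0],1],[[0.09,-0.328,0.135],[0,0,0],1],[[0.09,-0.328,0.135],[0,0,0],1]]'|egrep 'posi|contact|wid'
python3 -m jog '[[[0,0,-0.04],[0,0,0],1],[[0,0,-0.06],[0,0,0],1],[[0,0,-0.08],[0,0,0],1],[[0,0,-0.08],[0,0,0],1]]'|egrep 'posi|contact'
python3 -m jog '[[[0,0,-0.02],[0,0,0],1],[[0,0,-0.03],[0,0,0],1],[[0,0,-0.03],[0,0,0],1]]'|egrep 'posi|contact'
python3 -m jog '[[[0,0,-0.01],[0,0,0],1],[[0,0,-0.02],[0,0,0],1],[[0,0,-0.02],[0,0,0],1]]'|egrep 'posi|contact'
```

```text
position: [530.7, -127.1, 25.8]
contact_force: [-0.1, -0.7, 0.3]
gripper_width: 0.0
position: [534.1, -127.1, 21.6]
contact_force: [-0.5, -0.5, 6.3]
position: [534.2, -127.1, 19.2]
contact_force: [-1.9, 1.4, 9.7]
position: [534.3, -127.0, 18.9]
contact_force: [-6.5, 2.4, 21.3]
```

Back end is stiff at home height. Now the front, then the back again.

```bash
python3 -m jog '[[[0,0,0.15],[0,0,0],1],[[-0.1,0.3,0.15],[0,0,0],1],[[-0.18,0.655,0.15],[0,0,0],1],[[-0.18,0.655,0.15],[0,0,0],1],[[-0.18,0.655,0.1],[0,0,0],1],[[-0.18,0.655,0.06],[0,0,0],1],[[-0.18,0.655,0.04],[0,0,0],1],[[-0.18,0.655,0.02],[0,0,0],1],[[-0.18,0.655,0.02],[0,0,0],1]]'|egrep 'posi|contact'
python3 -m jog '[[[0,0,-0.01],[0,0,0],1],[[0,0,-0.02],[0,0,0],1],[[0,0,-0.02],[0,0,0],1]]'|egrep 'posi|contact'
python3 -m jog '[[[0,0,-0.01],[0,0,0],1],[[0,0,-0.02],[0,0,0],1],[[0,0,-0.02],[0,0,0],1]]'|egrep 'posi|contact'
echo back; python3 -m jog '[[[0,0,0.15],[0,0,0],1],[[0.1,-0.3,0.15],[0,0,0],1],[[0.18,-0.655,0.15],[0,0,0],1],[[0.18,-0.655,0.15],[0,0,0],1],[[0.18,-0.655,0.1],[0,0,0],1],[[0.18,-0.655,0.06],[0,0,0],1],[[0.18,-0.655,0.04],[0,0,0],1],[[0.18,-0.655,0.02],[0,0,0],1],[[0.18,-0.655,0.02],[0,0,0],1]]'|egrep 'posi|contact'
python3 -m jog '[[[0,0,-0.01],[0,0,0],1],[[0,0,-0.01],[0,0,0],1],[[0,0,-0.01],[0,0,0],1]]'|egrep 'posi|contact'
```

```text
position: [515.3, -62.4, 18.0]
contact_force: [-3.7, 1.9, 10.3]
position: [515.3, -62.4, 18.0]
contact_force: [-9.0, 2.7, 23.6]
position: [515.4, -62.4, 17.9]
contact_force: [-12.0, 4.8, 37.5]
back
position: [532.5, -127.2, 18.0]
contact_force: [-7.9, -0.7, 21.9]
position: [532.5, -127.2, 18.0]
contact_force: [-8.7, 0.2, 27.1]
```

Both knife ends are home. Last touch on the dibber front to confirm it stayed down, then retreat and look.

```bash
python3 -m jog '[[[0,0,0.4],[0,0,0],1],[[0.4,0.5,0.4],[0,0,0],1],[[0.79,1,0.4],[0,0,0],1],[[0.79,1,0.4],[0,0,0],1],[[0.79,1,0.4],[0,0,0],1]]'|egrep 'posi|contact'
python3 -m jog '[[[0,0.27,0],[0,0,0],1],[[0,0.27,-0.2],[0,0,0],1],[[0,0.27,-0.3],[0,0,0],1],[[0,0.27,-0.35],[0,0,0],1],[[0,0.27,-0.35],[0,0,0],1]]'|egrep 'posi|contact'
python3 -m jog '[[[0,0,-0.01],[0,0,0],1],[[0,0,-0.03],[0,0,0],1],[[0,0,-0.03],[0,0,0],1]]'|egrep 'posi|contact'
python3 -m jog '[[[0,0,0.5],[0,0,0],1],[[0,0,1],[0,0,0],1],[[-0.5,0.5,1],[0,0,0],1],[[-1,1,1],[0,0,0],1],[[-1,1,1],[0,0,0],1]]' >/dev/null
python3 -m jog '[[[-1,1,0.5],[0,0,0],1],[[-1,1,0.5],[0,0,0],1],[[-1,1,0.5],[0,0,0],1],[[-1,1,0.5],[0,0,0],1],[[-1,1,0.5],[0,0,0],1]]'
python3 - <<'E'
from prof import *
o=[]
for n in("top","scene"):
    d=get_image(n);q=proj(d,[W(0,0,42)])[0].astype(int);o.append(cv2.resize(d["frame"][q[1]-50:q[1]+50,q[0]-50:q[0]+50,::-1],(400,400),interpolation=2))
    v,u=np.mgrid[:384,:512];z=d["range_z"];P=(np.stack([(u-d["cx"])/d["fx"]*z,(v-d["cy"])/d["fy"]*z,z],-1)-d["t"])@d["R"]
    g=P[...,:2]-C;X=g@e;Y=g@f
    for nm,x,y in(("db",55,-72),("df",55,3),("kb",-55,-99),("kf",-55,-31),("ins",-20,-60),("ins",28,-60),("ins",28,20)): print(n,nm,np.median(P[...,2][(abs(X-x)<7)&(abs(Y-y)<9)]).round(1))
cv2.imwrite("pics/m6.png",np.hstack(o))
E
```

```text
position: [614.1, -23.3, 53.3]
contact_force: [0.4, -0.7, -1.2]
position: [611.5, -0.5, 18.7]
contact_force: [0.8, -0.6, 0.0]
position: [612.4, -0.6, 17.9]
contact_force: [-4.2, 0.5, 9.0]
clock: 34.2
position: [411.7, 200.6, 166.7]
ee_rot: [0.797, -0.604, 0.0, -0.001]
contact_force: [0.4, 0.2, 0.2]
gripper_width: 0.1
grasp_force: 0.0
top db 45.3
top df 43.9
top kb 46.2
top kf 45.4
top ins 42.2
top ins 44.2
top ins 44.5
scene db 46.2
scene df 45.1
scene kb 46.5
scene kf 45.9
scene ins 44.0
scene ins 43.0
scene ins 43.4
```

View pics/m6.png

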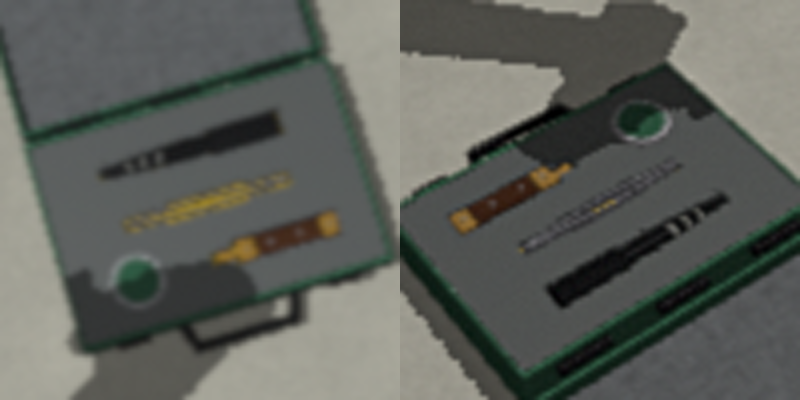

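Both tools sit in their own pockets the right way round, down to about 2–3 mm above the insert. The arm is clear.

```bash
python3 -c "
from bench import *
print(job_done())"
```

```text
the job is handed in; nothing more can be done
None
```

The dibber and the knife are both in their own pockets, the right way round and pressed home at both ends; I released them, moved the arm clear and handed the job in at about 34 s (no verdict was shown).

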